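Weigh the red stone from the display case

TASK

The customer wants the reddish stone disc from the display case weighed. Slide the clear cover above it as far as it goes towards the other cover, so that one lies behind the other, and leave it open; leave the other cover as it is. Then take the reddish disc out and set it down gently, lying flat in the middle of the scale's round steel pan, and let go.

Things in the scene. Friction and masses are not known exactly. Their poses are not given: they have to be found in the camera images.
- case: Fixed low dark-wood display case, 220 (x) x 420 (y) x 87 mm high, under two clear sliding covers. Origin: centre of underside; +y is the left end. Inner floor 200 x 400 mm, 25 mm up; a wall at y=0 (8 mm thick, top at 60 mm) parts left and right compartments. One disc in each, at y=+-110 (12 off at most), x within 20 mm of 0: one reddish, one dark green, sides vary. Side walls 10 mm.
- left_handle (a point): Top middle of the left cover's handle, a blue rib 70 mm long (case x), 14 thick (case y), its top 118 mm above the case's underside. Cover: clear, 198 x 212 x 5 mm, over the left compartment, lower track (top at 73 mm). Shut: handle at case y=+182 mm; starts up to 20 open; slides 150 mm along -y, under the other cover, to a stop at y=+32. About 2 N moves it; it stays put.
- right_handle (a point): The same for the right cover, over the right compartment: identical handle, top also 118 mm above the case's underside, but the cover runs in the upper track (top at 81 mm). Shut: handle at case y=-182 mm; starts up to 20 open; slides 150 mm along +y, over the other cover, to a stop at y=-32.
- red_disc: Loose reddish-brown polished stone disc with purple and pale spots, 50 mm across, 28 mm thick, lying flat, about 160 g. Origin: centre of its underside; z up through its thickness.
- pan (a point): Centre of the upper face of the scale's round steel pan, 130 mm across, rigid, 48 mm above the table. The fixed grey bench scale is 200 by 160 mm; its display and keys lie beside the pan.

How it is judged:
By the outcome, as a careful person would: the job done as asked, in the order asked, and still so for the second after the job is handed in, with the robot touching nothing.
It also fails if it takes over 48 s, if anything falls off the work surface, if the arm or the gripper's body presses on something with over 40 N, if the wrist force passes 120 N, or if a joint passes its speed limit or range.

ROBOT

A 6-joint arm with a two-finger parallel gripper is mounted at the origin on the work surface. World frame = base frame: x ahead of the robot, y to its left, z up, the work surface at z = 0. Lengths are in m, angles in rad, forces in N, time in s.
With the tool pointing down it reaches from about 0.3 to 0.775 m from the base axis. Payload 14.6 kg.
Tool frame: the origin (TCP) lies on the centre line of the jaws, within the pads' length; the fingertips stand 19 mm ahead of it and the grasp point (between the pads) is the TCP; z points along the fingers, x is the direction in which the jaws open and shut, and the axes are right-handed (so a half turn about z gives the same grasp; the last joint's range is limited). The gripper opens to 94 mm and grips with 3 to 60 N. Pads are 16 mm wide; open, the fingers measure 119 mm over their backs; the gripper's body (75 mm by 177 mm) begins 78 mm behind the grasp point.
Start: joints at [-1.196, 0.3, 1.521, -0, 1.321, -0.067], TCP at [0.235, -0.497, 0.224] pointing down, gripper open.
Joint ranges: [-3.03, 3.03], [-0.79, 2.21], [0.23, 2.52], [-1.04, 4.18], [0, 3.07], [-2.55, 2.55]. Speed limits (rad/s): [2.22, 2.22, 2.57, 3.14, 3.14, 3.14].

INTERFACE

Orientations are given as [roll, pitch, yaw] about the fixed x, y, z axes, in that order (R = Rz(yaw) Ry(pitch) Rx(roll)).
In Python, from station import ctrl, imaging gives the robot as it stands.
- The arm moves only by the shell command python3 -m handwheel 'ROWS' [OPENING] [FORCE]. ROWS is JSON, a list that holds one entry, the list of rows, each a list of 4 numbers: the shift along the tool's x, y, z in m, then the turn about the tool's z in rad. A call has 1 to 10 rows; each row shifts and turns the pose as measured when the row begins, along the tool's axes as they then stand; what a row does not reach is not made up. A row lasts 1/10 s, in which the tool goes at most 50 mm and 8.59 degrees, less where a joint would pass 70% of its speed; a pose out of reach is approached as far as the arm can. A call is refused whole if a number of a shift passes 0.05 or a number of a turn 0.15, either way. A call with a gripper value outside its range is refused whole. OPENING is the finger opening in m, from 0 to 0.094, set as the call begins (- or left out, the last holds). The fingers move at their own pace and stop on an object; FORCE is the grip in N (left out, the last holds). Time passes only in rows, so rows that do not move let the fingers close. It gives the time, the measured TCP pose, the force and the opening at its end, in the units of the state.
- ctrl.get_obs(): the state, without advancing time (a new reading comes with each control period).
- imaging.camera(name): name is "side" or "top"; returns the picture (400x640x3 uint8, red, green, blue); there is no depth.
- imaging.camera_model(name): a dict with "camera_matrix" (3x3 intrinsics, pixels), "k1" (the pictures are not rectified: a ray, as slopes to the right and down, at radius r is drawn at 1 + k1 r^2 times it, then the intrinsics apply), "position" and "attitude" of the camera in the world. Camera axes: x right, y up, looking along -z (the intrinsics and any distortion apply to the point x, -y, -z); pixel columns grow to the right and rows downward; lengths in m; the calibration is good to about 2 mm. A picture is of the moment at which its call begins. camera_model takes no time and is no camera call.
- ctrl.hand_in(): hands the job in, once; it reports no verdict.
The state is a dict: "time_s": time; "qpos": joint angles; "joint_vel": joint speeds; "tau": joint torques, N m; "ee_pos": TCP position; "eef_rot": TCP orientation; "force": force on the tool from outside, world axes, zero at the start; "moment": the same for the moment, N m; "grip_width": finger opening in m.
Only numpy, scipy, OpenCV 4.12 (cv2) and the standard library are available. Lean on these libraries where they do the work, as an engineer would, in place of code of your own. Each camera call takes 0.05 s, during which the arm holds its last target. There are 200 camera calls.

## Working session

There is one attempt and no reset: what is moved stays moved. The work goes in short steps, Python scripts to look and compute and a shell command to move; the robot and the scene stay as the last step left them, time stands still between calls to the robot, and variables do not carry over. Pictures are saved under pics/ and viewed, about 8 in all and at most 12, crops included, and the job is handed in when it is done.

```bash
mkdir -p pics; python3 - <<'E'
from station import ctrl, imaging
import cv2
for n in("top","side"):
    cv2.imwrite(f"pics/{n}0.png",imaging.camera(n)[:,:,::-1]); print(imaging.camera_model(n))
print(ctrl.get_obs())
E
```

```text
{'camera_matrix': array([[363.69718874,   0.        , 321.60981053],
       [  0.        , 363.69718874, 205.26668139],
       [  0.        ,   0.        ,   1.        ]]), 'k1': -0.055692214923371224, 'position': array([ 0.37201622, -0.04661444,  0.92056782]), 'attitude': array([ 0.17148174,  0.00242236, -1.55228693])}
{'camera_matrix': array([[433.89778505,   0.        , 323.91649024],
       [  0.        , 433.89778505, 198.85226246],
       [  0.        ,   0.        ,   1.        ]]), 'k1': -0.06096206692229842, 'position': array([-0.00216164,  0.75303646,  0.7464891 ]), 'attitude': array([ 0.97452759, -0.01774014, -2.54639706])}
{'time_s': 0.1, 'qpos': array([-1.19560381e+00,  3.00425185e-01,  1.52152071e+00, -2.67683352e-05,
        1.32067876e+00, -6.66078813e-02]), 'joint_vel': array([ 0.00031704, -0.00120511, -0.00141901,  0.0010786 ,  0.00019774,
       -0.00302429]), 'tau': array([ 2.58286382e-03, -5.32644331e+01, -3.53281045e+01,  7.10105198e-02,
        2.34826683e-02, -8.96030429e-05]), 'ee_pos': array([ 0.23507182, -0.49699889,  0.22393704]), 'eef_rot': array([-3.14154984e+00,  1.03144495e-03, -1.12898926e+00]), 'force': array([ 0.13136555,  0.43776668, -0.1448383 ]), 'moment': array([ 0.01854473,  0.03449376, -0.01577372]), 'grip_width': 0.0942869822883595}
```

View pics/top0.png

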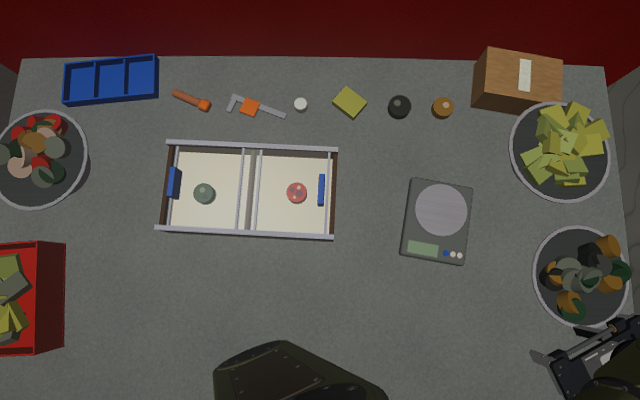

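View pics/side0.png

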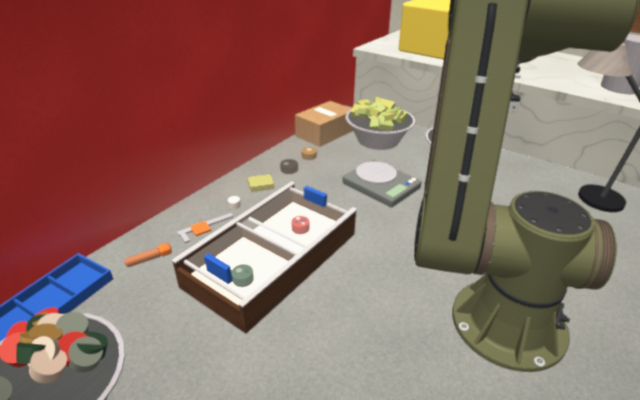

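The top view shows the case with the green disc in the left compartment at (204,193) and the red disc in the right one at (297,193). The blue handles are at (174,183) and (321,190), and the scale pan is at (441,210). The side view agrees. So it is the right cover that has to slide, towards +y.

```bash
cat > h.py <<'E'
import numpy as np, cv2
from scipy.spatial.transform import Rotation as R
from station import ctrl, imaging
def ray(n,uv):
    m=imaging.camera_model(n);K=m["camera_matrix"]
    p=cv2.undistortPoints(np.array([[uv]],float),K,np.array([m["k1"],0,0,0,0]))[0,0]
    return m["position"],R.from_euler("xyz",m["attitude"]).apply([p[0],-p[1],-1])
def at(n,uv,z):
    o,d=ray(n,uv);return (o+d*(z-o[2])/d[2])[:2]
def proj(n,P):
    m=imaging.camera_model(n);c=R.from_euler("xyz",m["attitude"]).inv().apply(np.atleast_2d(P)-m["position"])
    c=c*[1,-1,-1]
    return cv2.projectPoints(c.reshape(-1,1,3),np.zeros(3),np.zeros(3),m["camera_matrix"],np.array([m["k1"],0,0,0,0]))[0][:,0]
def tri(uvt,uvs):
    a,d=ray("top",uvt);b,e=ray("side",uvs)
    s=np.linalg.lstsq(np.c_[d,-e],b-a,rcond=None)[0];p=a+d*s[0];q=b+e*s[1]
    return (p+q)/2,np.linalg.norm(p-q)
E
python3 - <<'E'
from h import *
im=cv2.imread("pics/top0.png")
C=np.array([at("top",u,.087) for u in [(167,141),(338,149),(334,239),(155,230)]]);print(C, C.mean(0))
hsv=cv2.cvtColor(im,cv2.COLOR_BGR2HSV)
def blob(x0,x1,y0,y1,lo,hi):
    m=cv2.inRange(hsv[y0:y1,x0:x1],lo,hi);ys,xs=np.nonzero(m);return xs.mean()+x0,ys.mean()+y0,xs.min()+x0,xs.max()+x0,ys.min()+y0,ys.max()+y0,len(xs)
for n,b,lo,hi,z in [("L",(160,190,155,210),(105,120,60),(130,255,255),.118),("R",(310,332,165,215),(105,120,60),(130,255,255),.118),("red",(280,312,178,208),(0,70,60),(12,255,255),.053)]:
    r=blob(*b,lo,hi);print(n,np.round(r,1),at("top",r[:2],z))
print("pan",at("top",(441,210),.048),[at("top",u,.048) for u in((414,210),(468,210),(441,183),(441,237))])
big=np.hstack([cv2.resize(im[130:250,150:345],None,fx=4,fy=4,interpolation=2)]);cv2.imwrite("pics/crop.png",big)
E
```

```text
[[ 0.66813632  0.33703282]
 [ 0.65367241 -0.07861583]
 [ 0.43843072 -0.07174786]
 [ 0.45082218  0.34509233]] [0.55276541 0.13294037]
L [170.6 180.9 167.  175.  166.  195.  165. ] [0.56141053 0.30491289]
R [320.9 188.4 318.  324.  174.  203.  166. ] [ 0.54953991 -0.03972091]
red [296.3 192.4 287.  306.  183.  202.  233. ] [0.55278903 0.02043057]
pan [ 0.51660957 -0.33345698] [array([ 0.51543416, -0.26701287]), array([ 0.51778685, -0.4004431 ]), array([ 0.58432332, -0.33607479]), array([ 0.4506019 , -0.33108725])]
```

View pics/crop.png

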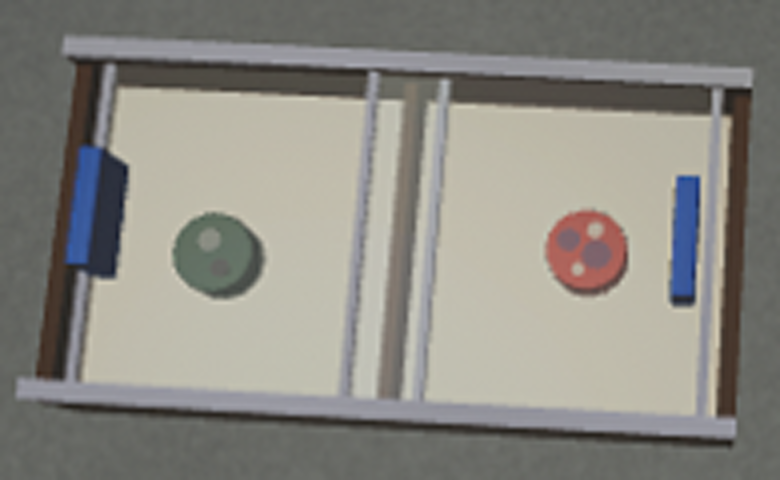

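The crop shows both covers about 10 mm open. The right cover's inner edge lies just past the divider, and the red disc is well clear of it. I'll turn the jaws to line up with case y, then travel to the right handle.

```bash
python3 -m handwheel '[[[0,0,0,0.12],[0,0,0,0.12],[0,0,0,0.12],[0,0,0,0.116],[-0.038,-0.024,0,0],[-0.038,-0.024,0,0],[-0.038,-0.024,0,0],[-0.038,-0.024,0,0],[-0.038,-0.024,0,0],[-0.038,-0.024,0,0]]]' 0.06 10; cat > s.py <<'E'
from h import *
import sys
o=ctrl.get_obs();r=R.from_euler("xyz",o["eef_rot"])
print(o["time_s"],o["ee_pos"].round(4),o["eef_rot"].round(3),o["force"].round(1),round(o["grip_width"],4))
if len(sys.argv)>1: print("tool delta",r.inv().apply(np.array(eval(sys.argv[1]))-o["ee_pos"]).round(4))
E
python3 s.py '[.5495,-.040,.18]'
```

```text
time_s: 1.1
ee_pos: [0.3927, -0.2717, 0.2209]
eef_rot: [3.137, 0.006, -1.634]
force: [1.1, 0.3, -0.1]
grip_width: 0.0603
1.1 [ 0.3927 -0.2717  0.2209] [ 3.137  0.006 -1.634] [ 1.1  0.3 -0.1] 0.0603
tool delta [-0.2408 -0.1421  0.0418]
```

```bash
python3 -m handwheel '[[[-0.04,-0.024,0.0,-0.01],[-0.04,-0.024,0,-0.01],[-0.04,-0.024,0.005,-0.01],[-0.04,-0.024,0.01,0],[-0.04,-0.024,0.013,0],[-0.04,-0.024,0.013,0],[0,0,0,0]]]'; python3 s.py '[.5495,-.040,.111]'
```

```text
time_s: 1.8
ee_pos: [0.5518, -0.0233, 0.1785]
eef_rot: [3.137, 0.007, -1.599]
force: [-0.9, 0.4, -0.2]
grip_width: 0.06
1.8 [ 0.5518 -0.0233  0.1785] [ 3.137  0.007 -1.599] [-0.9  0.4 -0.2] 0.06
tool delta [0.0172 0.0015 0.0674]
```

```bash
python3 -m handwheel '[[[0.017,0.001,0,0],[0,0,0,0]]]'; python3 s.py '[.5495,-.040,.111]'
```

```text
time_s: 2.0
ee_pos: [0.5499, -0.0407, 0.1776]
eef_rot: [3.135, 0.007, -1.596]
force: [0.8, 0.5, 0.6]
grip_width: 0.0601
2.0 [ 0.5499 -0.0407  0.1776] [ 3.135  0.007 -1.596] [0.8 0.5 0.6] 0.0601
tool delta [-0.0003 -0.      0.0666]
```

```bash
python3 -m handwheel '[[[0,0,0.025,0],[0,0,0.022,0],[0,0,0.012,0],[0,0,0.006,0],[0,0,0,0]]]'; python3 s.py '[.5495,-.040,.111]'; python3 - <<'E'
from h import *
cv2.imwrite("pics/s1.png",imaging.camera("side")[150:330,160:440,::-1].repeat(2,0).repeat(2,1))
E
```

```text
time_s: 2.5
ee_pos: [0.5489, -0.0461, 0.1132]
eef_rot: [3.139, 0.006, -1.604]
force: [-0.6, 0.2, 0.6]
grip_width: 0.0596
2.5 [ 0.5489 -0.0461  0.1132] [ 3.139  0.006 -1.604] [-0.6  0.2  0.6] 0.0596
tool delta [-0.0061 -0.0004  0.0022]
```

View pics/s1.png

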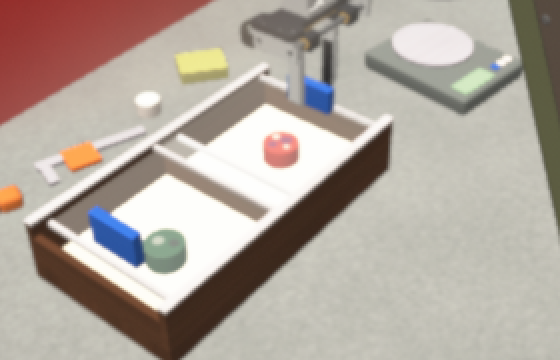

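The jaws straddle the right handle, with the near finger at about (297,85) in the crop. I'll centre on it and close.

```bash
python3 -m handwheel '[[[-0.006,0,0,0],[0,0,0,0],[0,0,0,0],[0,0,0,0],[0,0,0,0]]]' 0.0 10; python3 s.py
```

```text
time_s: 3.05
ee_pos: [0.5505, -0.0396, 0.1166]
eef_rot: [-3.139, 0.005, -1.604]
force: [-0.6, -0.4, -0.4]
grip_width: 0.0231
3.05 [ 0.5505 -0.0396  0.1166] [-3.139  0.005 -1.604] [-0.6 -0.4 -0.4] 0.0231
```

```bash
python3 -m handwheel '[[[0,0,0.006,0],[0,0,0,0],[0,0,0,0]]]'; python3 s.py
```

```text
time_s: 3.35
ee_pos: [0.5507, -0.0396, 0.1101]
eef_rot: [-3.139, 0.005, -1.604]
force: [-0.5, 0.2, 6.9]
grip_width: 0.0139
3.35 [ 0.5507 -0.0396  0.1101] [-3.139  0.005 -1.604] [-0.5  0.2  6.9] 0.0139
```

```bash
python3 -m handwheel '[[[-0.01,0,0,0],[-0.022,0,0,0],[-0.022,0,0,0],[-0.022,0,0,0],[-0.022,0,0,0],[-0.018,0,0,0],[-0.008,0,0,0],[0,0,0,0]]]'; python3 s.py '[.5553,.101,.110]'
```

```text
time_s: 4.15
ee_pos: [0.5552, 0.0906, 0.1101]
eef_rot: [-3.137, 0.003, -1.605]
force: [2.0, 0.1, -1.9]
grip_width: 0.0139
4.15 [0.5552 0.0906 0.1101] [-3.137e+00  3.000e-03 -1.605e+00] [ 2.   0.1 -1.9] 0.0139
tool delta [-0.0104  0.0003  0.0002]
```

```bash
python3 -m handwheel '[[[-0.005,0,0,0],[-0.004,0,0,0],[-0.003,0,0,0]]]'; python3 s.py;python3 -m handwheel '[[[-0.003,0,0,0],[-0.003,0,0,0]]]'; python3 s.py
```

```text
time_s: 4.45
ee_pos: [0.5556, 0.1018, 0.1101]
eef_rot: [-3.137, 0.002, -1.606]
force: [2.8, -2.1, -1.3]
grip_width: 0.0142
4.45 [0.5556 0.1018 0.1101] [-3.137e+00  2.000e-03 -1.606e+00] [ 2.8 -2.1 -1.3] 0.0142
time_s: 4.65
ee_pos: [0.5557, 0.1045, 0.1101]
eef_rot: [-3.139, -0.004, -1.607]
force: [-0.0, -20.0, 1.9]
grip_width: 0.0164
4.65 [0.5557 0.1045 0.1101] [-3.139 -0.004 -1.607] [ -0.  -20.    1.9] 0.0164
```

The cover hit its stop, with a 20 N reaction at y≈0.104. I'll release it and rise.

```bash
python3 -m handwheel '[[[0.001,0,0,0],[0,0,0,0],[0,0,0,0],[0,0,0,0],[0,0,-0.02,0],[0,0,-0.03,0],[0,0,-0.025,0],[0,0,0,0]]]' 0.05 10; python3 s.py '[.553,.020,.15]'; python3 - <<'E'
from h import *
im=imaging.camera("top")[:,:,::-1];cv2.imwrite("pics/t1.png",im[130:250,150:345].repeat(4,0).repeat(4,1))
cv2.imwrite("pics/s2.png",imaging.camera("side")[150:330,160:440,::-1].repeat(2,0).repeat(2,1))
E
```

```text
time_s: 5.45
ee_pos: [0.5543, 0.1042, 0.1868]
eef_rot: [3.14, -0.003, -1.608]
force: [0.8, 0.4, -0.1]
grip_width: 0.0503
5.45 [0.5543 0.1042 0.1868] [ 3.140e+00 -3.000e-03 -1.608e+00] [ 0.8  0.4 -0.1] 0.0503
tool delta [ 0.0841 -0.0018  0.037 ]
```

View pics/s2.png

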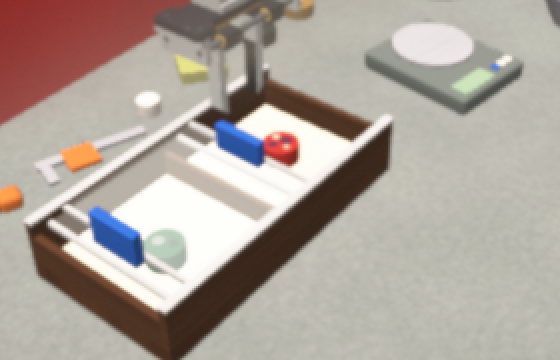

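The cover is open with its handle at mid-case, (240,143) in the crop. The left handle hasn't moved and the red disc is exposed. Next I move over the disc and descend.

```bash
python3 -m handwheel '[[[0.02,0,0,0],[0.028,0,0,0],[0.025,-0.001,0.01,0],[0.011,-0.001,0.01,0],[0,0,0,0],[0,0,0,0]]]' 0.074 15; python3 s.py '[.553,.020,.05]'
```

```text
time_s: 6.15
ee_pos: [0.5493, 0.0189, 0.1558]
eef_rot: [3.126, -0.003, -1.606]
force: [-0.3, 0.0, 1.4]
grip_width: 0.0741
6.15 [0.5493 0.0189 0.1558] [ 3.126e+00 -3.000e-03 -1.606e+00] [-0.3  0.   1.4] 0.0741
tool delta [-0.0016 -0.0054  0.1057]
```

```bash
python3 - <<'E'
from h import *
im=imaging.camera("top")[:,:,::-1];cv2.imwrite("pics/t2.png",im[130:250,150:345].repeat(4,0).repeat(4,1))
E
```

```text
(no output)
```

View pics/t1.png

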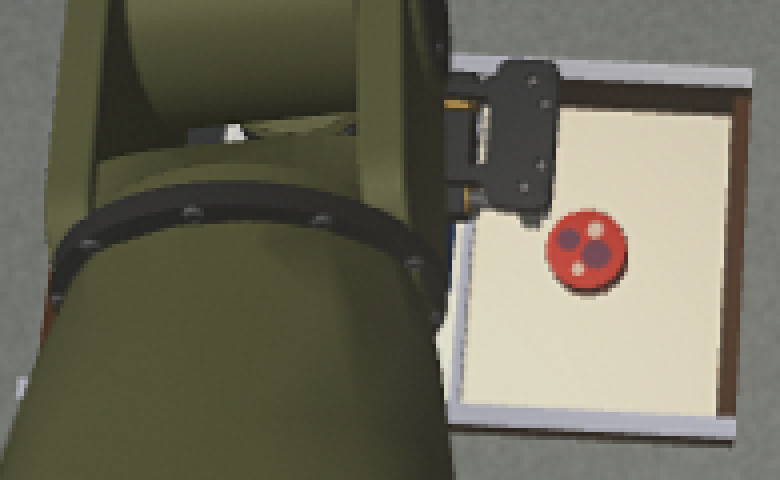

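The disc is clear of the cover's edge, at (587,250) in the crop. The gripper body's long side lies along y, so I'll keep the TCP at about 0.051 to pass over the handle.

```bash
python3 -m handwheel '[[[-0.002,-0.004,0.022,0],[0,0,0.022,0],[0,0,0.022,0],[0,0,0.018,0],[0,0,0.01,0],[0,0,0.004,0],[0,0,0,0]]]'; python3 s.py '[.553,.020,.051]'
```

```text
time_s: 6.9
ee_pos: [0.5537, 0.027, 0.0568]
eef_rot: [3.13, -0.002, -1.6]
force: [-0.0, -0.6, 0.3]
grip_width: 0.074
6.9 [0.5537 0.027  0.0568] [ 3.13e+00 -2.00e-03 -1.60e+00] [-0.  -0.6  0.3] 0.074
tool delta [0.007  0.0005 0.0058]
```

```bash
python3 -m handwheel '[[[0.007,0,0.002,0],[0,0,0.003,0],[0,0,0,0]]]'; python3 s.py '[.553,.020,.051]'; python3 - <<'E'
from h import *
cv2.imwrite("pics/s3.png",imaging.camera("side")[150:330,160:440,::-1].repeat(2,0).repeat(2,1))
E
```

```text
time_s: 7.2
ee_pos: [0.5545, 0.0195, 0.0535]
eef_rot: [3.134, -0.002, -1.599]
force: [0.3, 0.0, -0.0]
grip_width: 0.074
7.2 [0.5545 0.0195 0.0535] [ 3.134e+00 -2.000e-03 -1.599e+00] [ 0.3  0.  -0. ] 0.074
tool delta [-0.0004  0.0015  0.0025]
```

View pics/s3.png

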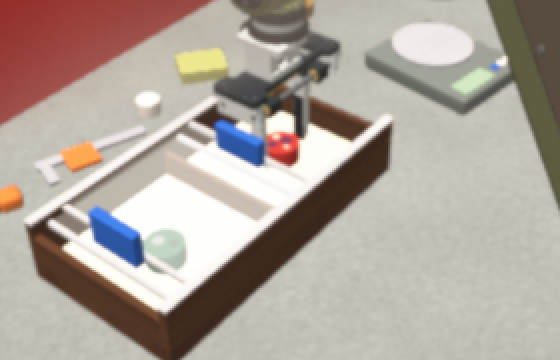

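The fingers straddle the red disc and the body clears the handle. Closing now.

```bash
python3 -m handwheel '[[[0,0.001,0.002,0],[0,0,0,0],[0,0,0,0],[0,0,0,0],[0,0,0,0]]]' 0.0 20; python3 s.py '[.553,.020,.051]'
```

```text
time_s: 7.75
ee_pos: [0.5538, 0.0195, 0.0521]
eef_rot: [3.135, -0.002, -1.599]
force: [-0.0, 0.8, -1.2]
grip_width: 0.0494
7.75 [0.5538 0.0195 0.0521] [ 3.135e+00 -2.000e-03 -1.599e+00] [-0.   0.8 -1.2] 0.0494
tool delta [-0.0005  0.0008  0.0011]
```

```bash
python3 -m handwheel '[[[0,0,-0.01,0],[0,0,-0.02,0],[0,0,-0.028,0],[0,0,-0.03,0],[0,0,-0.03,0],[0,0,-0.015,0],[0,0,0,0]]]'; python3 s.py '[.5166,-.334,.15]'
```

```text
time_s: 8.45
ee_pos: [0.5539, 0.0199, 0.1932]
eef_rot: [3.133, -0.002, -1.599]
force: [0.6, -0.0, -2.8]
grip_width: 0.0498
8.45 [0.5539 0.0199 0.1932] [ 3.133e+00 -2.000e-03 -1.599e+00] [ 0.6 -0.  -2.8] 0.0498
tool delta [0.3547 0.0268 0.0442]
```

```bash
python3 -m handwheel '[[[0.02,0.001,0,0],[0.036,0.003,0,0],[0.04,0.003,0,0],[0.042,0.003,0,0],[0.042,0.003,0,0],[0.042,0.003,0,0],[0.042,0.003,0.01,0],[0.036,0.003,0.01,0],[0.02,0.002,0.01,0],[0,0,0,0]]]'; python3 s.py '[.5166,-.334,.15]'
```

```text
time_s: 9.45
ee_pos: [0.5157, -0.3098, 0.1557]
eef_rot: [3.125, 0.002, -1.596]
force: [-0.8, 1.1, -1.7]
grip_width: 0.0496
9.45 [ 0.5157 -0.3098  0.1557] [ 3.125e+00  2.000e-03 -1.596e+00] [-0.8  1.1 -1.7] 0.0496
tool delta [ 0.0242 -0.0016  0.0056]
```

```bash
python3 -m handwheel '[[[0.015,-0.001,0,0],[0.008,0,0,0],[0,0,0.015,0],[0,0,0.02,0],[0,0,0.015,0],[0,0,0.01,0],[0,0,0,0]]]'; python3 s.py '[.517,-.3335,.076]'; python3 - <<'E'
from h import *
im=imaging.camera("side")[100:280,300:580,::-1].repeat(2,0).repeat(2,1)
cv2.imwrite("pics/s4.png",im)
E
```

```text
time_s: 10.15
ee_pos: [0.516, -0.3307, 0.0907]
eef_rot: [3.125, 0.003, -1.593]
force: [0.1, 1.1, -1.4]
grip_width: 0.0494
10.15 [ 0.516  -0.3307  0.0907] [ 3.125e+00  3.000e-03 -1.593e+00] [ 0.1  1.1 -1.4] 0.0494
tool delta [ 0.0028 -0.0013  0.0146]
```

View pics/s4.png

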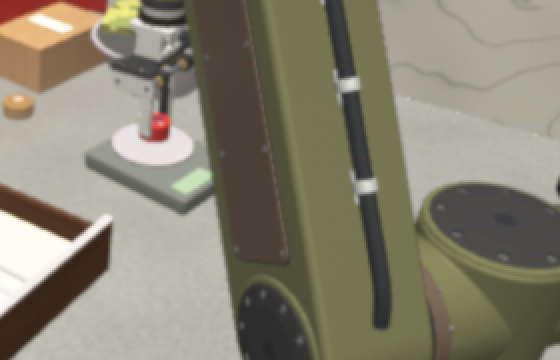

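The disc is held just above the middle of the pan, at about (158,127) in the crop. I'll lower it gently until it touches.

```bash
python3 -m handwheel '[[[0.003,-0.001,0.004,0],[0,0,0.004,0],[0,0,0.003,0],[0,0,0,0]]]'; python3 s.py '[.517,-.3335,.076]'
```

```text
time_s: 10.6
ee_pos: [0.5181, -0.3343, 0.0816]
eef_rot: [3.128, 0.0, -1.592]
force: [0.1, -0.3, -0.9]
grip_width: 0.0496
10.6 [ 0.5181 -0.3343  0.0816] [ 3.128  0.    -1.592] [ 0.1 -0.3 -0.9] 0.0496
tool delta [-0.0008  0.001   0.0056]
```

```bash
python3 -m handwheel '[[[0,0,0.002,0],[0,0,0.002,0],[0,0,0,0]]]'; python3 s.py;  python3 -m handwheel '[[[0,0,0.0015,0],[0,0,0,0]]]'; python3 s.py
```

```text
time_s: 10.9
ee_pos: [0.5182, -0.3345, 0.0777]
eef_rot: [3.129, 0.0, -1.592]
force: [0.1, -0.4, -2.0]
grip_width: 0.0496
10.9 [ 0.5182 -0.3345  0.0777] [ 3.129  0.    -1.592] [ 0.1 -0.4 -2. ] 0.0496
time_s: 11.1
ee_pos: [0.5182, -0.3345, 0.0761]
eef_rot: [3.129, -0.0, -1.592]
force: [-1.1, 0.4, -2.0]
grip_width: 0.0497
11.1 [ 0.5182 -0.3345  0.0761] [ 3.129 -0.    -1.592] [-1.1  0.4 -2. ] 0.0497
```

```bash
python3 -m handwheel '[[[0,0,0.001,0],[0,0,0,0]]]'; python3 s.py;  python3 -m handwheel '[[[0,0,0.001,0],[0,0,0,0]]]'; python3 s.py
```

```text
time_s: 11.3
ee_pos: [0.5183, -0.3346, 0.0753]
eef_rot: [3.129, -0.0, -1.592]
force: [-0.0, -0.1, -1.0]
grip_width: 0.0496
11.3 [ 0.5183 -0.3346  0.0753] [ 3.129 -0.    -1.592] [-0.  -0.1 -1. ] 0.0496
time_s: 11.5
ee_pos: [0.5184, -0.3346, 0.0754]
eef_rot: [3.13, -0.001, -1.592]
force: [2.1, -0.6, -2.2]
grip_width: 0.0493
11.5 [ 0.5184 -0.3346  0.0754] [ 3.130e+00 -1.000e-03 -1.592e+00] [ 2.1 -0.6 -2.2] 0.0493
```

```bash
python3 -m handwheel '[[[0,0,0.001,0],[0,0,0,0]]]'; python3 s.py; python3 -m handwheel '[[[0,0,0.001,0],[0,0,0.0,0]]]'; python3 s.py
```

```text
time_s: 11.7
ee_pos: [0.5184, -0.3347, 0.0753]
eef_rot: [3.13, -0.001, -1.592]
force: [-0.1, 0.5, -1.5]
grip_width: 0.0492
11.7 [ 0.5184 -0.3347  0.0753] [ 3.130e+00 -1.000e-03 -1.592e+00] [-0.1  0.5 -1.5] 0.0492
time_s: 11.9
ee_pos: [0.5185, -0.3347, 0.0752]
eef_rot: [3.131, -0.001, -1.592]
force: [0.4, -0.4, -1.0]
grip_width: 0.0498
11.9 [ 0.5185 -0.3347  0.0752] [ 3.131e+00 -1.000e-03 -1.592e+00] [ 0.4 -0.4 -1. ] 0.0498
```

```bash
python3 -m handwheel '[[[0,0,0.0015,0],[0,0,0.001,0]]]'; python3 s.py
```

```text
time_s: 12.1
ee_pos: [0.5186, -0.3348, 0.075]
eef_rot: [3.131, -0.002, -1.592]
force: [-6.3, 3.9, 11.6]
grip_width: 0.0496
12.1 [ 0.5186 -0.3348  0.075 ] [ 3.131e+00 -2.000e-03 -1.592e+00] [-6.3  3.9 11.6] 0.0496
```

That is contact: about 12 N upward at z=0.075, where I expected it. I'll open gradually and retreat.

```bash
python3 -m handwheel '[[[0,0,0,0],[0,0,0,0]]]' 0.056; python3 -m handwheel '[[[0,0,0,0],[0,0,0,0],[0,0,-0.01,0],[0,0,-0.03,0],[0,0,-0.04,0],[0,0,-0.03,0],[0,0,0,0]]]' 0.074; python3 -m handwheel '[[[0,0.04,0,0],[0,0.04,0,0],[0,0.04,0,0],[0,0.03,0,0],[0,0,0,0],[0,0,0,0]]]'; python3 - <<'E'
from h import *
t=imaging.camera("top");s=imaging.camera("side")
a=t[125:275,150:480,::-1].copy();b=s[130:330,160:460,::-1].copy()
a=cv2.resize(a,(660,300),interpolation=2);b=cv2.resize(b,(450,300),interpolation=2)
cv2.imwrite("pics/end.png",np.vstack([a,cv2.copyMakeBorder(b,0,0,0,210,0)]))
hsv=cv2.cvtColor(t,cv2.COLOR_RGB2HSV)
for n,(x0,x1,y0,y1),lo,hi,z in [("red",(410,470,180,240),(0,90,60),(12,255,255),.076),("L",(160,190,155,210),(105,120,60),(130,255,255),.118),("R",(230,300,155,215),(105,120,60),(130,255,255),.118)]:
    ys,xs=np.nonzero(cv2.inRange(hsv[y0:y1,x0:x1],lo,hi))
    if len(xs): u=(xs.mean()+x0,ys.mean()+y0);print(n,len(xs),np.round(u,1),at("top",u,z))
E
```

```text
time_s: 12.3
ee_pos: [0.5188, -0.3349, 0.0752]
eef_rot: [3.132, -0.002, -1.592]
force: [-0.8, -0.2, -0.4]
grip_width: 0.056
time_s: 13.0
ee_pos: [0.5197, -0.3345, 0.1901]
eef_rot: [3.13, -0.001, -1.592]
force: [0.3, 0.6, 0.8]
grip_width: 0.0741
time_s: 13.6
ee_pos: [0.3644, -0.3301, 0.1914]
eef_rot: [3.131, -0.002, -1.591]
force: [-0.0, 0.6, -0.2]
grip_width: 0.0744
red 282 [443. 208.] [ 0.5169124 -0.3293235]
L 166 [170.6 180.8] [0.56162146 0.304913  ]
R 147 [258.  185.4] [0.55402213 0.10283112]
```

View pics/end.png

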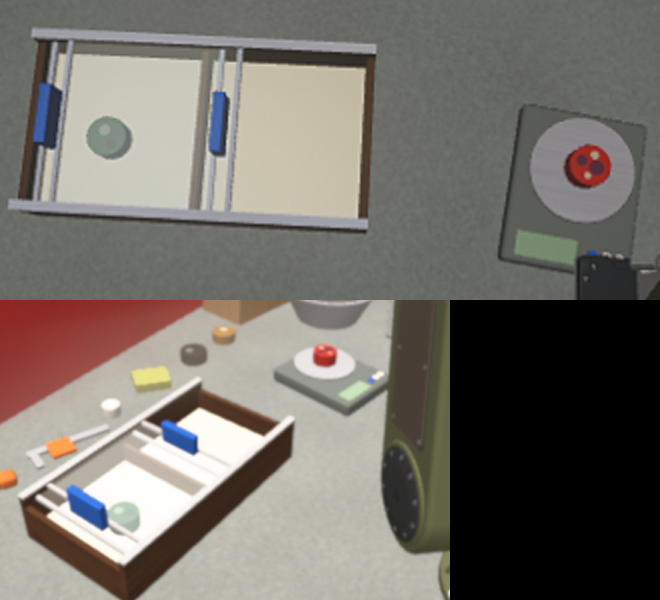

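The final view shows the disc flat near the middle of the pan, at (588,166) in the picture. The right cover is fully slid over, the left cover is unmoved and the gripper is clear. Handing in.

```bash
python3 -c "
from station import ctrl
print(ctrl.hand_in())"
```

```text
the job is handed in; nothing more can be done
None
```

The reddish disc is lying flat near the middle of the scale's pan, the cover that was above it is open, and the job is handed in. It took about 14 s of the 48 s allowed.

- **Cover:** I gripped the right cover's handle and slid it towards the left cover until it hit its stop, with a reaction of about 20 N. Its handle ended at y≈0.103, against an expected stop of about 0.101.
- **Other cover:** the left handle measured the same before and after, to within 0.2 mm.
- **Disc:** I lifted it out and lowered it until it touched the pan. My last small downward steps built up a brief contact force of about 12 N, more than intended. I then released it and backed off.
- **Final check:** the pictures put the disc about 4 mm from the pan's centre, while the arm's own reading at release gave about 1–2 mm. No later check disagreed by more than that, and the gripper is clear of everything.

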